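Make up two tooling trays for the router

ROBOT

A 7-joint arm with a two-finger parallel gripper is mounted at the origin on the work surface. World frame = base frame: x ahead of the robot, y to its left, z up, the work surface at z = 0. Lengths are in mm, angles in rad, forces in N, time in s.
With the tool pointing down it reaches from about 400 to 875 mm from the base axis. Payload 6.5 kg.
Tool frame: the origin (TCP) lies at the centre of the arm's flange, where the gripper is bolted on; the fingertips stand 166 mm ahead of it and the grasp point (between the pads) lies 147 mm ahead of it; z points along the fingers, y is the line along which they close (so a half turn about z gives the same grasp; the last joint's range is limited). The gripper opens to 88 mm and grips with 3 to 60 N. Pads are 18 mm wide; open, the fingers measure 123 mm over their backs; the gripper's body (75 mm by 187 mm) begins 45 mm behind the grasp point.
Start: joints at [1.1, 0.536, -0.004, 1.538, 0.003, 1.067, -0.071], TCP at [255.992, -597.46, 404.716] pointing down, gripper open.
Joint ranges: [-2.7, 2.7], [-0.37, 2.16], [-1.27, 1.26], [0.24, 2.4], [-1.31, 4.45], [0.19, 1.91], [-2.76, 2.76]. Speed limits (rad/s): [2.39, 2.39, 3.14, 3.14, 3.14, 3.14, 3.14].

INTERFACE

Orientations are given as a unit quaternion [x, y, z, w].
In Python, from bench import manip gives the robot as it stands.
- The arm moves only by the shell command python3 -m handwheel 'ROWS' [FORCE]. ROWS is JSON, a list of rows, each a list of 7 numbers: the turn, a rotation vector about the tool's x, y, z in rad, then the shift along the tool's x, y, z in m, then the closure, from -1 (fully open) to 1 (shut). A call has 1 to 20 rows; each row shifts and turns the commanded pose from where the row before left it, along the tool's axes as they then stand; what a row does not reach is not made up. A row lasts 1/8 s, in which the tool goes at most 62.5 mm and 10.7 degrees, less where a joint would pass 70% of its speed; a pose out of reach is approached as far as the arm can. A call with a gripper value outside its range is refused whole. The fingers move at their own pace and stop on an object; FORCE is the grip in N (left out, the last holds). Time passes only in rows, so rows that do not move let the fingers close. It gives the time, the measured TCP pose, the force, the opening and the grip force at its end, in the units of the state.
- manip.get_state(): the state, without advancing time (a new reading comes with each control period).
- manip.snapshot(name): name is "scene" or "top" or "wrist"; returns the picture (400x640x3 uint8, red, green, blue); there is no depth.
- manip.camera_model(name): a dict with "fov_y" (degrees; the focal length in pixels is half the picture's height over the tangent of half this angle, whatever the lens; pixels are square), "cx", "cy" (the principal point, pixels), "R" (3x3) and "t" (3): a world point X has camera coordinates R X + t. Camera axes: x right, y down, z forward; pixel columns grow to the right and rows downward; lengths in mm; the calibration is good to about 2 mm. A picture is of the moment at which its call begins: read the wrist's pose just before it. camera_model takes no time and is no camera call; for the wrist camera it gives the pose at the moment of the call.
- manip.job_done(): hands the job in; it is judged then, once.
The state is a dict: "time_s": time; "joint_positions": joint angles; "dq": joint speeds; "joint_efforts": joint torques, N m; "tool_pos": TCP position; "tool_rot": TCP orientation; "wrist_force": force on the tool from outside, world axes, zero at the start; "torque": the same for the moment, N m; "finger_gap": finger opening in mm; "finger_force": force on a finger pad.
Only numpy, scipy, OpenCV 4.12 (cv2) and the standard library are available. Lean on these libraries where they do the work, as an engineer would, in place of code of your own. Each camera call takes 0.05 s, during which the arm holds its last target. There are 200 camera calls.

TASK

Make up the trays for the next two router jobs: the blue tray gets the collet chuck with the green ring, the rectangular vacuum pod and the yellow stop block; the red tray gets the chuck with the yellow ring and the round vacuum pod. Stand each chuck upright on the black-floored cell of its tray and each other part, right way up, in a plain cell of its own (either one), setting everything down gently, without dropping it. Leave the white-ringed chuck, the bottle and the mug where they are.

Things in the scene. Friction and masses are not known exactly. Their poses are not given: they have to be found in the camera images.
- green_chuck: Collet chuck with a green ring. Steel, no cutter, standing upright, 84 mm tall: from below a spigot of 48 mm diameter to 26 mm height, a flange with the coloured ring (66 mm diameter, top at 43 mm), a neck, then a dark nut of 50 mm diameter from 50 to 84 mm, the place to grip. 0.5 to 0.8 kg. Origin: centre of the underside; z up.
- yellow_chuck: Collet chuck with a yellow ring. Steel, no cutter, standing upright, 84 mm tall: from below a spigot of 48 mm diameter to 26 mm height, a flange with the coloured ring (66 mm diameter, top at 43 mm), a neck, then a dark nut of 50 mm diameter from 50 to 84 mm, the place to grip. 0.5 to 0.8 kg. Origin: centre of the underside; z up.
- rect_pod: Rectangular vacuum pod: aluminium block 64 mm (its x) x 44 mm (its y), 48 mm high, with a smaller black rubber pad 56 x 36 mm on top, total 56 mm. About 0.25 kg. Origin: centre of the underside; z up, pad upwards.
- stop_block: Yellow stop block, an upside-down T: base 60 mm (its x) x 44 mm (its y), 18 mm high; on it, centred, an upright fin 60 mm (x) x 22 mm (y) that ends 60 mm above the underside. About 0.3 kg. Origin: centre of the underside; z up.
- round_pod: Round vacuum pod: aluminium cylinder of 62 mm diameter, 48 mm high, with a smaller black rubber pad of 52 mm diameter on top, total 56 mm. About 0.25 kg. Origin: centre of the underside; z up, pad upwards.
- blue_tray: Blue kit tray, fixed, 268 (x) x 92 x 19 mm, floor and walls 4 mm thick. Three open cells 84 x 84 mm, 15 mm deep, in a row along its own x, centred at x = -88, 0, +88 mm, y = 0: the one at x = -88 has a black rubber floor, the two others a plain floor of the tray's colour. Origin: centre of the underside; z up. Long axis roughly along the world's y, black cell at either end.
- red_tray: Red kit tray, fixed, 268 (x) x 92 x 19 mm, floor and walls 4 mm thick. Three open cells 84 x 84 mm, 15 mm deep, in a row along its own x, centred at x = -88, 0, +88 mm, y = 0: the one at x = -88 has a black rubber floor, the two others a plain floor of the tray's colour. Origin: centre of the underside; z up. Long axis roughly along the world's y, black cell at either end.
- white_chuck: Collet chuck with a white ring: a spare, to be left alone. Steel, no cutter, standing upright, 84 mm tall: from below a spigot of 48 mm diameter to 26 mm height, a flange with the coloured ring (66 mm diameter, top at 43 mm), a neck, then a dark nut of 50 mm diameter from 50 to 84 mm, the place to grip. 0.5 to 0.8 kg. Origin: centre of the underside; z up.
- bottle: Orange plastic bottle with a black cap, 52 mm diameter, 120 mm tall, standing to the side; to be left alone. Origin: centre of the underside; z up.
- mug: White mug, 76 mm diameter at the rim, 85 mm tall, with a handle, standing to the side; to be left alone. Origin: centre of the underside; z up.
Mind the look-alikes: they are no part of the job. Leave any orange look-alike of the rect_pod alone.

How it is judged (in metres and radians):
At the end, for the whole second after the job is handed in: All five parts stand in the cells the goal gives: origin within 24 mm of the cell's centre along both tray axes, 0 to 8 mm above the tray's underside, tilted under 0.1 rad, at rest. White-ringed chuck, bottle and mug upright (0.1 rad) and within 20 mm of their starts (x of green_chuck in the frame of blue_tray between -0.112 and -0.064 m and y of green_chuck in the frame of blue_tray between -0.024 and 0.024 m and z of green_chuck in the frame of blue_tray between 0 and 0.008 m and angle between each of green_chuck, rect_pod, stop_block, yellow_chuck, round_pod, white_chuck, bottle, mug's own z axis and vertical below 0.1 rad and linear speed of each of green_chuck, rect_pod, stop_block, yellow_chuck, round_pod below 0.02 m/s and angular speed of each of green_chuck, rect_pod, stop_block, yellow_chuck, round_pod below 0.2 rad/s and (x of rect_pod in the frame of blue_tray between -0.024 and 0.024 m or x of rect_pod in the frame of blue_tray between 0.064 and 0.112 m) and y of rect_pod in the frame of blue_tray between -0.024 and 0.024 m and z of rect_pod in the frame of blue_tray between 0 and 0.008 m and (x of stop_block in the frame of blue_tray between -0.024 and 0.024 m or x of stop_block in the frame of blue_tray between 0.064 and 0.112 m) and y of stop_block in the frame of blue_tray between -0.024 and 0.024 m and z of stop_block in the frame of blue_tray between 0 and 0.008 m and x of yellow_chuck in the frame of red_tray between -0.112 and -0.064 m and y of yellow_chuck in the frame of red_tray between -0.024 and 0.024 m and z of yellow_chuck in the frame of red_tray between 0 and 0.008 m and (x of round_pod in the frame of red_tray between -0.024 and 0.024 m or x of round_pod in the frame of red_tray between 0.064 and 0.112 m) and y of round_pod in the frame of red_tray between -0.024 and 0.024 m and z of round_pod in the frame of red_tray between 0 and 0.008 m and distance of each of white_chuck, bottle, mug from where it was at the start of the episode below 0.02 m); the robot touches nothing.
It fails at once if the white-ringed chuck, the bottle or the mug is moved more than 20 mm (distance of any of white_chuck, bottle, mug from where it was at the start of the episode above 0.02 m).
It fails at once if a part is dropped or thrown: out of the fingers it goes faster than 0.65 m/s (a fall of over 20 mm) ((contact force between green_chuck and the fingers below 0.05 N and linear speed of green_chuck above 0.65 m/s) or (contact force between yellow_chuck and the fingers below 0.05 N and linear speed of yellow_chuck above 0.65 m/s) or (contact force between rect_pod and the fingers below 0.05 N and linear speed of rect_pod above 0.65 m/s) or (contact force between round_pod and the fingers below 0.05 N and linear speed of round_pod above 0.65 m/s) or (contact force between stop_block and the fingers below 0.05 N and linear speed of stop_block above 0.65 m/s)).
It also fails if it takes over 125 s, if anything falls off the work surface, if the arm or the gripper's body presses on something with over 40 N, if the wrist force passes 120 N, or if a joint passes its speed limit or range.

## Working session

There is one attempt and no reset: what is moved stays moved. The work goes in short steps, Python scripts to look and compute and a shell command to move; the robot and the scene stay as the last step left them, time stands still between calls to the robot, and variables do not carry over. Pictures are saved under pics/ and viewed, at most 14 in all, crops included, and the job is handed in when it is done.

```bash
mkdir -p pics
python3 - <<'E'
from bench import manip
import cv2, numpy as np
s=manip.get_state(); print(s)
for n in("scene","top"):
    im=manip.snapshot(n); np.save(f"pics/{n}0.npy",im); cv2.imwrite(f"pics/{n}0.png",im[:,:,::-1])
    print(n,manip.camera_model(n))
print(manip.camera_model("wrist"))
E
```

```text
{'time_s': 0.0, 'joint_positions': array([ 1.09980585,  0.53718865, -0.00446187,  1.53882724,  0.00257392,
        1.06729064, -0.07119925]), 'dq': array([ 0.00014434, -0.00047255,  0.00119162, -0.00190029, -0.00201723,
        0.00058737, -0.00170392]), 'joint_efforts': array([ 7.25519476e-04, -5.70984507e+01,  9.91177149e-01, -2.51603293e+01,
       -5.62128390e-02,  1.80288241e-02,  1.32902851e-04]), 'tool_pos': array([ 255.88300813, -597.17421501,  403.84192216]), 'tool_rot': array([ 9.79579511e-01,  2.01055346e-01, -2.15927183e-04, -8.26427026e-04]), 'wrist_force': array([-0.36780026,  0.33483555,  0.43628016]), 'torque': array([0.03298372, 0.04864586, 0.04496757]), 'finger_force': 0.0, 'finger_gap': 87.59511914195902}
scene {'fov_y': 52.74273766354441, 'cx': 317.56654331865184, 'cy': 199.69517579425926, 'R': array([[-0.49271714,  0.87008446,  0.01352232],
       [ 0.65064416,  0.37868081, -0.65822718],
       [-0.57783388, -0.3155216 , -0.7526979 ]]), 't': array([ 239.26619815, -260.46230785, 1588.6995515 ])}
top {'fov_y': 54.869013828051926, 'cx': 312.93863231761947, 'cy': 200.75331301259408, 'R': array([[-0.01872807, -0.99973945, -0.01304995],
       [-0.98368153,  0.02076011, -0.17871673],
       [ 0.17894109,  0.00948998, -0.98381402]]), 't': array([  17.32906654,  484.5239453 , 1180.49549604])}
{'fov_y': 64.17865278875682, 'cx': 315.1897807339158, 'cy': 205.52602667048004, 'R': array([[ 0.39360623, -0.91927689, -0.00203552],
       [-0.86876979, -0.37270267,  0.32608552],
       [-0.30052152, -0.1265809 , -0.94533808]]), 't': array([-648.77235497,  -43.67841881,  391.28518793])}
```

View pics/top0.png

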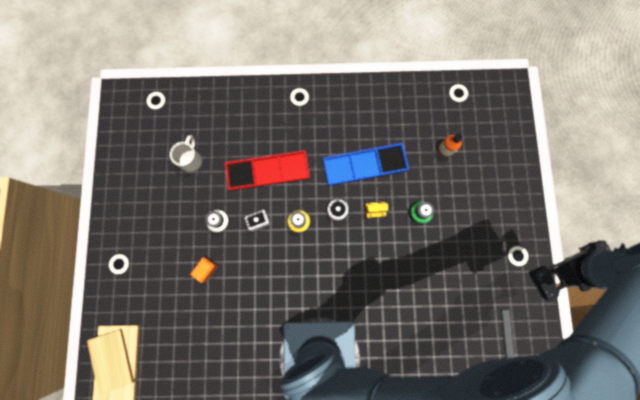

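View pics/scene0.png

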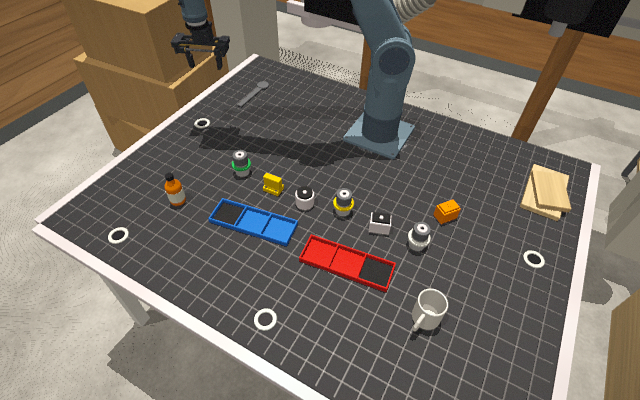

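The top view shows green chuck (422,211), stop block (377,209), round pod (338,209), yellow chuck (299,220), rect pod (257,220) and white chuck (217,220). The red tray is at (267,170) with its black cell on the left, and the blue tray at (366,163) with its black cell on the right. The scene view agrees. It also shows an orange look-alike at (447,212).

```bash
cat > h.py <<'E'
from bench import manip
import cv2, numpy as np
from scipy.spatial.transform import Rotation as Ro
def pix2plane(m,uv,z,h=400):
    uv=np.atleast_2d(np.asarray(uv,float)); f=h/2/np.tan(np.radians(m["fov_y"])/2)
    d=np.c_[(uv[:,0]-m["cx"])/f,(uv[:,1]-m["cy"])/f,np.ones(len(uv))]@m["R"]
    c=-m["R"].T@m["t"]; return c+d*((z-c[2])/d[:,2])[:,None]
def proj(m,X):
    p=np.atleast_2d(X)@m["R"].T+m["t"]; f=200/np.tan(np.radians(m["fov_y"])/2)
    return np.c_[m["cx"]+f*p[:,0]/p[:,2],m["cy"]+f*p[:,1]/p[:,2]]
RNG={"red":[((0,150,60),(5,255,255)),((172,150,60),(180,255,255))],"blue":[((100,130,60),(125,255,255))],
 "green":[((50,110,40),(85,255,255))],"yellow":[((20,130,80),(34,255,255))],"orange":[((6,150,80),(17,255,255))]}
def mask(im,c):
    hsv=cv2.cvtColor(im,cv2.COLOR_RGB2HSV)
    return np.bitwise_or.reduce([cv2.inRange(hsv,np.array(a),np.array(b)) for a,b in RNG[c]])
def blobs(mk,amin=25):
    cs,_=cv2.findContours(mk,cv2.RETR_EXTERNAL,cv2.CHAIN_APPROX_NONE)
    return sorted([c[:,0,:] for c in cs if cv2.contourArea(c)>amin],key=lambda c:-cv2.contourArea(c))
def rect(m,pts,z):
    return cv2.minAreaRect(pix2plane(m,pts,z)[:,:2].astype(np.float32))
def goto(dst,yaw=None):
    """print tool-frame shift [m] to bring TCP to dst (world mm), after a turn about tool z to tool-x yaw (deg)"""
    s=manip.get_state(); R=Ro.from_quat(s["tool_rot"]); x=R.as_matrix()[:,0]; y0=np.degrees(np.arctan2(x[1],x[0]))
    if yaw is None: yaw=y0
    dw=(yaw-y0+180)%360-180
    R1=Ro.from_euler('z',dw,degrees=True)*R
    print("turn about tool z",round(-np.radians(dw),3),"shift in old axes",np.round(R.inv().apply(np.array(dst)-s["tool_pos"])/1e3,4),
      "in turned axes",np.round(R1.inv().apply(np.array(dst)-s["tool_pos"])/1e3,4),"tilt",np.round(R.as_matrix()[:2,2],4))
E
python3 - <<'E'
from h import *
ms={n:manip.camera_model(n) for n in("top","scene","wrist")}
for n,m in ms.items(): print(n,"cam pos",-m["R"].T@m["t"])
s=manip.get_state(); R=Ro.from_quat(s["tool_rot"]).as_matrix(); m=ms["wrist"]
print("cam in tool",R.T@(-m["R"].T@m["t"]-s["tool_pos"]),"cam axis in tool",(m["R"]@R).round(3))
for n in("top","scene"):
    im=np.load(f"pics/{n}0.npy"); m=ms[n]
    for c in RNG:
        for b in blobs(mask(im,c))[:3]:
            z=19 if c in("red","blue") else 35
            r=rect(m,b,z); print(n,c,"px",b.mean(0).round(),"xy",np.round(r[0]),"size",np.round(r[1]),"ang",round(r[2],1), "centroid",pix2plane(m,[b.mean(0)],z)[0,:2].round())
m=ms["top"]
print(pix2plane(m,[(338,208),(257,219),(217,219)],56).round())
for p in [(240,174),(296,166),(395,158),(338,168)]: print(p,pix2plane(m,[p],10).round())
E
```

```text
top cam pos [ 265.70264813   -3.93709697 1248.20670096]
scene cam pos [1205.36326387  391.71929857 1021.13201182]
wrist cam pos [ 335.00397062 -563.15126381  382.81910203]
cam in tool [86.13665381 -0.11109186 21.1260017 ] cam axis in tool [[-0.     1.     0.001]
 [-0.945 -0.    -0.326]
 [-0.326 -0.001  0.945]]
top red px [267. 170.] xy [596. 158.] size [100. 273.] ang 7.5 centroid [596. 159.]
top blue px [365. 164.] xy [ 610. -167.] size [101. 274.] ang 9.8 centroid [ 610. -167.]
top green px [419. 214.] xy [ 437. -327.] size [69. 51.] ang 32.7 centroid [ 436. -326.]
top yellow px [376. 209.] xy [ 454. -195.] size [51. 74.] ang 3.6 centroid [ 455. -193.]
top yellow px [299. 223.] xy [419.  54.] size [63. 73.] ang 17.5 centroid [417.  54.]
top orange px [203. 270.] xy [276. 354.] size [57. 75.] ang 51.3 centroid [276. 353.]
top orange px [452. 143.] xy [ 668. -451.] size [53. 52.] ang 45.0 centroid [ 670. -453.]
scene red px [348. 262.] xy [602. 162.] size [104. 270.] ang 7.3 centroid [603. 167.]
scene blue px [254. 222.] xy [ 615. -162.] size [105. 276.] ang 9.7 centroid [ 616. -157.]
scene green px [241. 166.] xy [ 441. -333.] size [55. 66.] ang 46.1 centroid [ 445. -331.]
scene yellow px [272. 184.] xy [ 464. -191.] size [80. 91.] ang 4.1 centroid [ 463. -188.]
scene yellow px [448. 205.] xy [255. 356.] size [33. 54.] ang 54.2 centroid [256. 355.]
scene yellow px [343. 205.] xy [424.  58.] size [58. 65.] ang 25.4 centroid [426.  59.]
scene orange px [532.  57.] xy [-746.  322.] size [1092. 1104.] ang 0.0 centroid [-850.  418.]
scene orange px [365.  65.] xy [-398. -243.] size [428.  38.] ang 22.4 centroid [-376. -238.]
scene orange px [447. 213.] xy [284. 359.] size [67. 98.] ang 53.2 centroid [290. 360.]
[[458. -70.  56.]
 [428. 183.  56.]
 [431. 309.  56.]]
(240, 174) [[586. 248.  10.]]
(296, 166) [[609.  62.  10.]]
(395, 158) [[ 630. -267.   10.]]
(338, 168) [[599. -77.  10.]]
```

```bash
python3 -m handwheel '[[0,0,-0.1457,0,0,0,-1],[0,0,-0.1457,0,0,0,-1],[0,0,-0.1457,0,0,0,-1],[0,0,-0.1457,0,0,0,-1],[0,0,-0.1457,0,0,0,-1],[0,0,-0.1457,0,0,0,-1],[0,0,-0.1457,0,0,0,-1],[0,0,-0.1457,0,0,0,-1],[0,0,0,0.044,0.024,-0.005,-1],[0,0,0,0.044,0.024,-0.005,-1],[0,0,0,0.044,0.024,-0.005,-1],[0,0,0,0.044,0.024,-0.005,-1],[0,0,0,0.044,0.024,-0.005,-1],[0,0,0,0.044,0.024,-0.005,-1],[0,0,0,0.044,0.024,-0.005,-1],[0,0,0,0.044,0.024,-0.005,-1],[0,0,0,0.044,0.024,-0.005,-1],[0,0,0,0.044,0.024,-0.005,-1],[0,0,0,0,0,0,-1],[0,0,0,0,0,0,-1]]' 30
python3 - <<'E'
from h import *
m=manip.camera_model("wrist"); im=manip.snapshot("wrist"); np.save("pics/w1.npy",im); cv2.imwrite("pics/w1.png",im[:,:,::-1])
s=manip.get_state(); print(s["tool_pos"]); np.savez("pics/w1m.npz",**m)
goto(s["tool_pos"],90)
E
```

```text
time_s: 2.6
tool_pos: [495.8, -158.1, 454.3]
tool_rot: [0.707, 0.707, -0.0, -0.0]
wrist_force: [-0.6, -1.0, -0.1]
finger_gap: 87.9
finger_force: 0.0
[ 495.57563417 -158.74217474  454.25476526]
turn about tool z -0.002 shift in old axes [0. 0. 0.] in turned axes [0. 0. 0.] tilt [-0.0012 -0.0005]
```

View pics/w1.png

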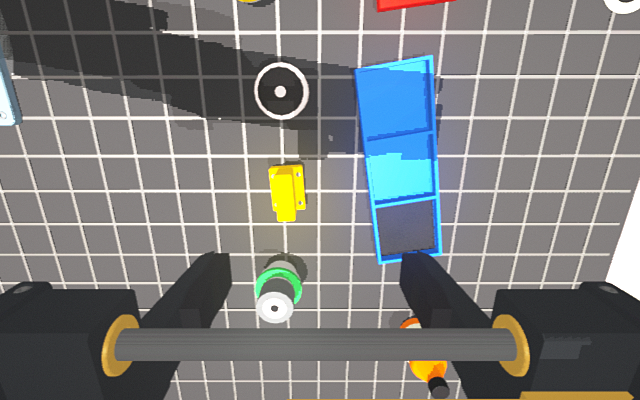

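The wrist view shows round pod (281,91), stop block (288,192), green chuck nut (274,308) and ring (278,287), and blue tray (355–440, 57–263) with its black cell at (408,228). The lens bows the grid, so I will check sizes against the known ones.

```bash
python3 - <<'E'
from h import *
im=np.load("pics/w1.npy"); m=dict(np.load("pics/w1m.npz"))
b=blobs(mask(im,"blue"))[0]; r=rect(m,b,19); print("blue tray",np.round(r,1) if 0 else r)
hull=b; box=cv2.boxPoints(cv2.minAreaRect(b.astype(np.float32))); print("tray px",box.round())
b=blobs(mask(im,"yellow"))[0]; print("stop px",b.min(0),b.max(0)); 
for z in(18,60): print("stop",z,rect(m,b,z))
b=blobs(mask(im,"green"),60)[0]; print("ring px",b.min(0),b.max(0), "rect z43",rect(m,b,43))
g=cv2.cvtColor(im,cv2.COLOR_RGB2GRAY)
for name,(u,v),z,rad in (("pod rim",(281,91),48,45),("nut top",(275,308),84,26)):
    sub=(g[v-rad:v+rad,u-rad:u+rad]>170).astype(np.uint8)*255
    c=max(blobs(sub,30),key=len)+[u-rad,v-rad]; e=cv2.minEnclosingCircle(c.astype(np.float32))
    P=pix2plane(m,c,z)[:,:2].astype(np.float32); print(name,e,cv2.minEnclosingCircle(P))
E
python3 - <<'E'
import sys; sys.path.insert(0,'.')
import cv2; im=cv2.imread('pics/w1.png'); cv2.imwrite('pics/w1c.png',cv2.resize(im[150:350,200:460],None,fx=3,fy=3,interpolation=cv2.INTER_CUBIC)[:600,:780])
E
```

```text
blue tray ((609.7346801757812, -165.07835388183594), (95.3420639038086, 265.9574279785156), 9.777183532714844)
tray px [[353.  68.]
 [431.  59.]
 [454. 254.]
 [376. 263.]]
stop px [268 164] [305 221]
stop 18 ((458.17791748046875, -197.91128540039062), (45.86109924316406, 79.34793853759766), 3.618943929672241)
stop 60 ((462.1083679199219, -185.24574279785156), (41.22140121459961, 71.32044219970703), 3.618929386138916)
ring px [256 268] [301 303] rect z43 ((444.9249572753906, -324.3266906738281), (53.835567474365234, 64.76014709472656), 78.88032531738281)
pod rim ((281.0, 90.5), 28.93537139892578) ((457.0203857421875, -67.59864807128906), 30.979909896850586)
nut top ((270.6276550292969, 303.0531921386719), 30.182754516601562) ((436.55450439453125, -329.23046875), 42.20679473876953)
```

View pics/w1c.png

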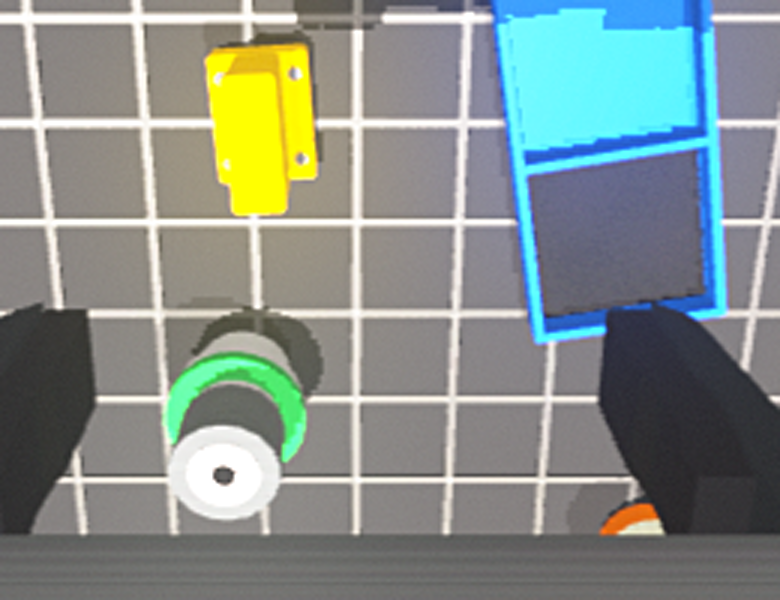

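Run:
```python
from h import *
m=dict(np.load("pics/w1m.npz"))
print("green nut",pix2plane(m,[(275,308)],84).round(1)); print("stop base",pix2plane(m,[(269,168),(302.7,164.3),(305.3,209.3),(273.3,211)],18).round(1))
print("stop fin top",pix2plane(m,[(275,174),(292,172),(295.5,221),(278,221.5)],60).round(1))
print("black cell",pix2plane(m,[(376.5,206),(435,199),(440,253),(380,263)],19).round(1))
c=np.array([611,-165]); a=np.radians(99.8); t=np.array([np.cos(a),np.sin(a)])
for k in(-88,0,88): print("blue",k,(c+k*t).round(1))
```

```text
green nut [[ 443.5 -333.7   84. ]]
stop base [[ 434.6 -162.8   18. ]
 [ 479.3 -157.9   18. ]
 [ 482.  -220.8   18. ]
 [ 437.7 -223.3   18. ]]
stop fin top [[ 447.8 -161.    60. ]
 [ 468.2 -158.6   60. ]
 [ 471.  -221.5   60. ]
 [ 449.  -222.2   60. ]]
black cell [[ 579.9 -215.7   19. ]
 [ 658.9 -205.6   19. ]
 [ 676.  -287.5   19. ]
 [ 590.4 -303.9   19. ]]
blue -88 [ 626.  -251.7]
blue 0 [ 611. -165.]
blue 88 [596.  -78.3]
```

```bash
python3 -m handwheel '[[0,0,0,-0.035,-0.0104,0.031,-1],[0,0,0,-0.035,-0.0104,0.031,-1],[0,0,0,-0.035,-0.0104,0.031,-1],[0,0,0,-0.035,-0.0104,0.031,-1],[0,0,0,-0.035,-0.0104,0.031,-1],[0,0,0,0,0,0,-1],[0,0,0,0,0,0,-1]]' 30
python3 - <<'E'
from h import *
goto([443.5,-333.7,214],90)
E
```

```text
time_s: 3.52
tool_pos: [443.8, -332.8, 299.9]
tool_rot: [0.708, 0.707, 0.0, -0.0]
wrist_force: [0.9, 1.0, 0.1]
finger_gap: 88.4
finger_force: 0.0
turn about tool z -0.002 shift in old axes [-0.001  -0.0003  0.0859] in turned axes [-0.001  -0.0003  0.0859] tilt [0.0001 0.0003]
```

```bash
python3 -m handwheel '[[0,0,0,0,0,0.02,-1],[0,0,0,-0.001,0,0.03,-1],[0,0,0,0,0,0.022,-1],[0,0,0,0,0,0.014,-1],[0,0,0,0,0,0,-1],[0,0,0,0,0,0,1],[0,0,0,0,0,0,1],[0,0,0,0,0,0,1],[0,0,0,0,0,0,1],[0,0,0,0,0,0,1]]' 45
```

```text
time_s: 4.78
tool_pos: [443.5, -333.7, 213.8]
tool_rot: [0.707, 0.707, -0.001, -0.001]
wrist_force: [-3.7, 0.8, 5.2]
finger_gap: 49.1
finger_force: 45.0
```

```bash
python3 -m handwheel '[[0,0,0,0,0,-0.01,1],[0,0,0,0,0,-0.02,1],[0,0,0,0,0,-0.025,1],[0,0,0,0.0117,0.026,-0.015,1],[0,0,0,0.0117,0.026,0,1],[0,0,0,0.0117,0.026,0,1],[0,0,0,0.0117,0.026,0,1],[0,0,-0.057,0.0117,0.026,0,1],[0,0,-0.057,0.0117,0.026,0,1],[0,0,-0.057,0.0117,0.026,0,1],[0,0,0,0,0,0,1],[0,0,0,0,0,0,1]]'
python3 - <<'E'
from h import *
goto([626,-251.7,219],99.8)
im=manip.snapshot("wrist"); cv2.imwrite("pics/w2.png",im[:,:,::-1])
E
```

```text
time_s: 6.28
tool_pos: [623.4, -247.9, 284.1]
tool_rot: [0.645, 0.765, -0.0, -0.0]
wrist_force: [-0.8, -1.2, -4.7]
finger_gap: 49.2
finger_force: 45.0
turn about tool z -0.001 shift in old axes [-0.0042  0.002   0.0651] in turned axes [-0.0042  0.002   0.0651] tilt [-0.0006 -0.0005]
```

View pics/w2.png

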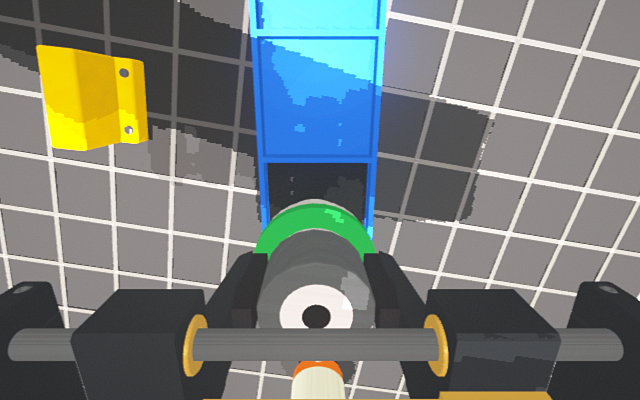

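The chuck hangs centred over the black cell and square to the tray, so I lower it.

```bash
python3 -m handwheel '[[0,0,0,-0.004,0.002,0.02,1],[0,0,0,0,0,0.025,1],[0,0,0,0,0,0.012,1],[0,0,0,0,0,0.005,1],[0,0,0,0,0,0.003,1],[0,0,0,0,0,0,1],[0,0,0,0,0,0,1]]'; python3 -m handwheel '[[0,0,0,0,0,0.001,1],[0,0,0,0,0,0,1]]'
```

```text
time_s: 7.2
tool_pos: [626.9, -251.0, 219.4]
tool_rot: [0.644, 0.765, 0.0, 0.001]
wrist_force: [0.3, -1.0, -4.8]
finger_gap: 48.9
finger_force: 45.0
time_s: 7.45
tool_pos: [626.7, -251.0, 218.0]
tool_rot: [0.644, 0.765, 0.0, 0.0]
wrist_force: [0.7, -0.5, -4.0]
finger_gap: 48.7
finger_force: 45.0
```

```bash
python3 -m handwheel '[[0,0,0,0,0,0.0005,1],[0,0,0,0,0,0,0.4],[0,0,0,0,0,0,0],[0,0,0,0,0,0,-1],[0,0,0,0,0,0,-1],[0,0,0,0,0,0,-1],[0,0,0,0,0,0,-1]]'; python3 -m handwheel '[[0,0,0,0,0,-0.02,-1],[0,0,0,0,0,-0.04,-1],[0,0,0,0,0,-0.03,-1],[0,0,0,0.0175,-0.0311,0,-1],[0,0,0,0.0175,-0.0311,0,-1],[0,0,0,0.0175,-0.0311,0,-1],[0,0,0,0.0175,-0.0311,0,-1],[0,0,0.119,0.0175,-0.0311,0,-1],[0,0,0,0,0,0,-1],[0,0,0,0,0,0,-1]]'
python3 - <<'E'
from h import *
goto([458.8,-191,192],93)
im=manip.snapshot("top"); cv2.imwrite("pics/t1.png",cv2.resize(im[100:300,180:460,::-1],None,fx=2.8,fy=2.8,interpolation=cv2.INTER_CUBIC))
E
```

```text
time_s: 8.32
tool_pos: [626.6, -250.9, 217.1]
tool_rot: [0.644, 0.765, 0.0, 0.0]
wrist_force: [-0.6, 0.4, -0.1]
finger_gap: 86.7
finger_force: 0.0
time_s: 9.57
tool_pos: [459.5, -191.4, 308.4]
tool_rot: [0.688, 0.726, 0.0, 0.001]
wrist_force: [-0.1, -0.1, 0.3]
finger_gap: 87.9
finger_force: 0.0
turn about tool z 0.0 shift in old axes [ 0.0006 -0.001   0.1164] in turned axes [ 0.0006 -0.001   0.1164] tilt [ 0.0026 -0.0011]
```

View pics/t1.png

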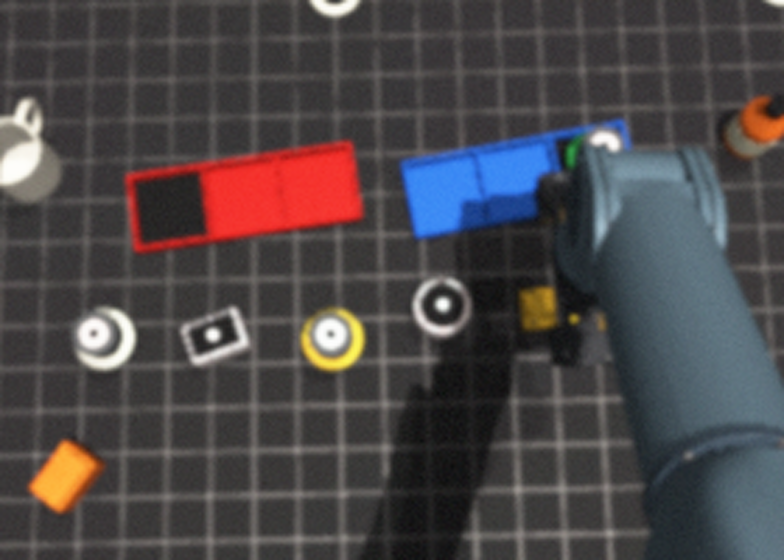

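The top view shows the green chuck standing upright in the blue tray's black cell (crop 600,145). Next is the stop block.

```bash
python3 -m handwheel '[[0,0,0,0,-0.001,0.03,-1],[0,0,0,0,0,0.04,-1],[0,0,0,0,0,0.032,-1],[0,0,0,0,0,0.014,-1],[0,0,0,0,0,0,-1],[0,0,0,0,0,0,1],[0,0,0,0,0,0,1],[0,0,0,0,0,0,1],[0,0,0,0,0,0,1],[0,0,0,0,0,0,1],[0,0,0,0,0,0,1]]' 30
```

```text
time_s: 11.0
tool_pos: [457.4, -191.2, 191.2]
tool_rot: [0.689, 0.725, -0.0, -0.0]
wrist_force: [0.5, -0.0, -0.4]
finger_gap: 30.5
finger_force: 0.0
```

```bash
python3 -m handwheel '[[0,0,0,0,0,0,1],[0,0,0,0,0,0,1],[0,0,0,0,0,0,1]]'; python3 -m handwheel '[[0,0,0,0,0,-0.01,1],[0,0,0,0,0,-0.02,1],[0,0,0,0,0,-0.025,1],[0,0,0,0.003,0.0258,-0.01,1],[0,0,0,0.003,0.0258,0,1],[0,0,0,0.003,0.0258,0,1],[0,0,0,0.003,0.0258,0,1],[0,0,0,0.003,0.0258,0,1],[0,0,-0.119,0.003,0.0258,0,1],[0,0,0,0,0,0,1],[0,0,0,0,0,0,1]]'
python3 - <<'E'
from h import *
goto([611,-165,196.5],99.8)
m=manip.camera_model("wrist");im=manip.snapshot("wrist"); cv2.imwrite("pics/w3.png",im[:,:,::-1])
# expected cell edges
c=np.array([611,-165,19]);a=np.radians(99.8);t=np.array([np.cos(a),np.sin(a),0]);n=np.array([np.sin(a),-np.cos(a),0])
print(proj(m,[c+44*t+42*n,c+44*t-42*n,c-44*t+42*n,c-44*t-42*n]).round())
E
```

```text
time_s: 11.38
tool_pos: [457.3, -191.2, 191.2]
tool_rot: [0.689, 0.725, -0.0, -0.0]
wrist_force: [-0.5, -0.1, 0.9]
finger_gap: 21.7
finger_force: 30.0
time_s: 12.75
tool_pos: [610.2, -165.5, 256.0]
tool_rot: [0.645, 0.764, -0.001, -0.001]
wrist_force: [-1.6, -0.5, -3.4]
finger_gap: 21.9
finger_force: 30.0
turn about tool z -0.002 shift in old axes [0.0003 0.001  0.0595] in turned axes [0.0003 0.001  0.0595] tilt [-0.0016  0.    ]
[[377. 160.]
 [254. 160.]
 [370. 273.]
 [261. 273.]]
```

View pics/w3.png

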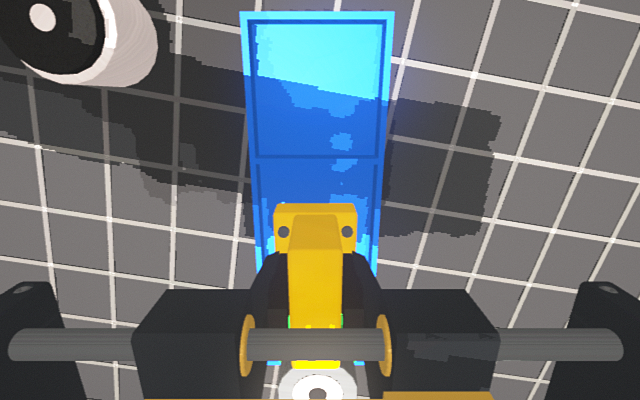

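The stop block is square over the middle cell. The divider is at row 157 against 160 predicted, so the tray pose checks out.

```bash
python3 -m handwheel '[[0,0,0,0,0.001,0.02,1],[0,0,0,0,0,0.02,1],[0,0,0,0,0,0.012,1],[0,0,0,0,0,0.004,1],[0,0,0,0,0,0.003,1],[0,0,0,0,0,0,1],[0,0,0,0,0,0.001,1],[0,0,0,0,0,0,1]]'
```

```text
time_s: 13.8
tool_pos: [612.2, -165.1, 196.5]
tool_rot: [0.644, 0.765, 0.0, 0.0]
wrist_force: [0.2, -0.4, -3.4]
finger_gap: 21.8
finger_force: 30.0
```

```bash
python3 -m handwheel '[[0,0,0,0,0,0.001,1],[0,0,0,0,0,0,0.5],[0,0,0,0,0,0,-1],[0,0,0,0,0,0,-1],[0,0,0,0,0,0,-1],[0,0,0,0,0,-0.02,-1],[0,0,0,0,0,-0.05,-1],[0,0,0,0,0,-0.05,-1],[0,0,0,0.046,-0.0062,-0.017,-1],[0,0,0,0.046,-0.0062,-0.017,-1],[0,0,0,0.046,-0.0062,-0.017,-1],[0,0,0,0.046,-0.0062,-0.017,-1],[0,0,0,0.046,-0.0062,-0.017,-1],[0,0,0,0.046,-0.0062,-0.017,-1],[0,0,0,0.046,-0.0062,-0.017,-1],[0,0,0.171,0.046,-0.0062,-0.017,-1],[0,0,0,0,0,0,-1],[0,0,0,0,0,0,-1],[0,0,0,0,0,0,-1]]'
python3 - <<'E'
from h import *
m=manip.camera_model("wrist"); im=manip.snapshot("wrist"); np.save("pics/w4.npy",im); cv2.imwrite("pics/w4.png",im[:,:,::-1])
s=manip.get_state(); print(s["tool_pos"]); np.savez("pics/w4m.npz",**m)
b=blobs(mask(im,"red"))[0]; print("red tray",rect(m,b,19),cv2.boxPoints(cv2.minAreaRect(b.astype(np.float32))).round())
E
```

```text
time_s: 16.18
tool_pos: [501.1, 187.7, 451.0]
tool_rot: [0.708, 0.706, -0.0, 0.0]
wrist_force: [-0.7, -0.7, 0.5]
finger_gap: 88.1
finger_force: 0.0
[501.13651616 187.74852748 450.9472417 ]
red tray ((599.341552734375, 152.83731079101562), (98.28772735595703, 285.97235107421875), 7.631011009216309) [[341.  77.]
 [419.  73.]
 [430. 280.]
 [352. 284.]]
```

View pics/w4.png

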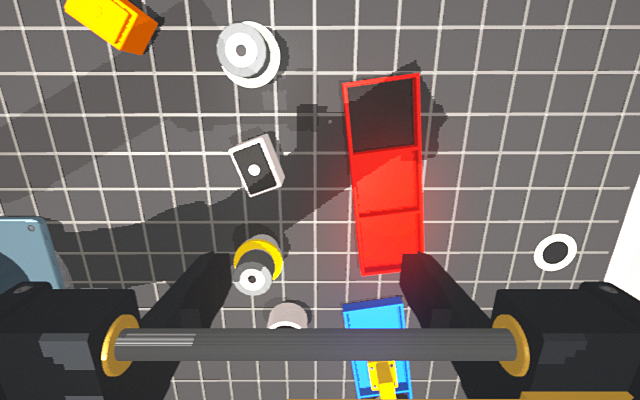

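The view shows the red tray corners at (343,84), (418,73) and (362,274), with its black cell at the top. Also visible are the rect pod (256,166), yellow chuck nut (252,280) and white chuck (242,50). The blue tray's stop block is at the bottom. The red mask's length of 286 mm is too big, so I will tighten it.

Run:
```python
from h import *
im=np.load("pics/w4.npy"); m=dict(np.load("pics/w4m.npz"))
hsv=cv2.cvtColor(im,cv2.COLOR_RGB2HSV)
mk=((((hsv[...,0]<6)|(hsv[...,0]>172))&(hsv[...,1]>180)&(hsv[...,2]>110))*255).astype(np.uint8)
mk=cv2.morphologyEx(mk,cv2.MORPH_OPEN,np.ones((3,3)))
b=blobs(mk)[0]; h=cv2.convexHull(b); q=cv2.approxPolyDP(h,6,True)[:,0]; print("red",rect(m,b,19)); print(q.tolist(),pix2plane(m,q,19)[:,:2].round(1).tolist())
# rect pod: bright aluminium rim at z=48
g=cv2.cvtColor(im,cv2.COLOR_RGB2GRAY); roi=np.zeros_like(g); roi[122:205,222:292]=1
pb=blobs(((g>135)&(hsv[...,1]<60)).astype(np.uint8)*255*roi,100)
for c in pb[:2]:
    hu=cv2.convexHull(c); q=cv2.approxPolyDP(hu,4,True)[:,0]; print("pod z48",rect(m,c,48),q.tolist())
d=((g<75)*255).astype(np.uint8)*roi
for c in blobs(d,150)[:2]: print("pad z56",rect(m,c,56),c.mean(0))
# nuts
for (u,v) in((252,280),(242,50)):
    r=22; sub=((g[v-r:v+r,u-r:u+r]>150)*255).astype(np.uint8); M=blobs(sub,20)
    c=M[0]+[u-r,v-r]; print("nut",cv2.minEnclosingCircle(c.astype(np.float32)),pix2plane(m,[(u,v)],84)[0].round(1))
cv2.imwrite("pics/w4c.png",cv2.resize(im[70:300,200:440,::-1],None,fx=2.6,fy=2.6,interpolation=cv2.INTER_CUBIC))
```

```text
red ((596.3046875, 161.27838134765625), (93.35643005371094, 267.57904052734375), 7.281444072723389)
[[418, 73], [423, 250], [400, 271], [361, 274], [344, 103], [367, 79]] [[624.1, 298.5], [655.3, 64.2], [625.3, 30.1], [568.4, 25.1], [536.9, 264.6], [563.7, 292.0]]
pod z48 ((426.94085693359375, 198.3673858642578), (89.08073425292969, 75.95439910888672), 84.43854522705078) [[236, 122], [268, 135], [284, 175], [279, 187], [253, 196], [222, 190], [222, 151]]
pad z56 ((435.39801025390625, 154.92190551757812), (16.756946563720703, 38.05488967895508), 89.91429901123047) [261.47674419 198.6627907 ]
pad z56 ((437.781982421875, 171.257080078125), (38.17014694213867, 18.347759246826172), 40.39068603515625) [262.67567568 182.62162162]
nut ((253.0399932861328, 279.9599914550781), 21.13876724243164) [422.4  55.9  84. ]
nut ((241.5, 48.104652404785156), 29.435571670532227) [429.9 315.8  84. ]
```

View pics/w4c.png

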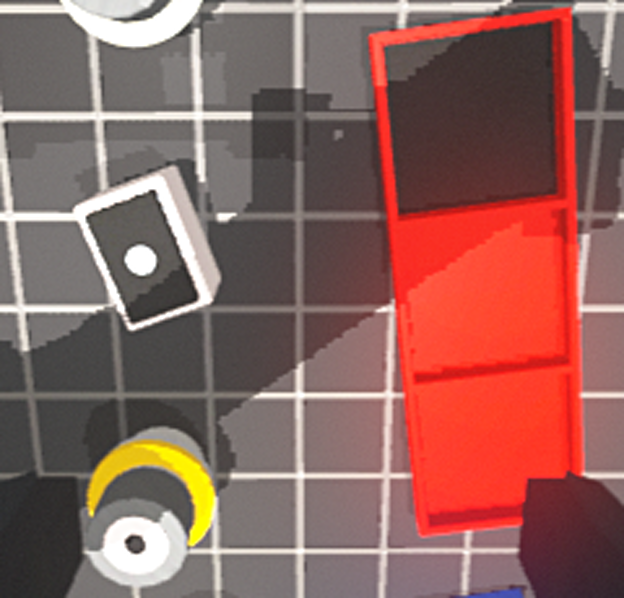

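Run:
```python
from h import *
m=dict(np.load("pics/w4m.npz"))
q=np.array([(76,208),(165,172),(205,302),(132,329)])/2.6+[200,70]; P=pix2plane(m,q,48)[:,:2]; print(P.round(1),np.linalg.norm(np.roll(P,-1,0)-P,axis=1).round(1),P.mean(0))
p=np.array([(92,213),(153,191),(199,290),(139,317)])/2.6+[200,70]; Q=pix2plane(m,p,56)[:,:2]; print(Q.mean(0),np.linalg.norm(np.roll(Q,-1,0)-Q,axis=1).round(1))
print("dot",pix2plane(m,np.array([(141,260)])/2.6+[200,70],56)[0])
for A in(P,Q):
  for i,j in((3,0),(2,1)): d=A[j]-A[i]; print("long axis yaw",np.degrees(np.arctan2(d[1],d[0])))
goto([422.4,55.9,300],90)
```

```text
[[398.8 212. ]
 [440.6 228.2]
 [456.3 167.2]
 [420.6 153.7]] [44.9 63.1 38.2 62.2] [429.05871677 190.29571271]
[431.17715512 192.29966409] [29.8 49.3 31.6 52.1]
dot [428.66834346 189.42718811  56.        ]
long axis yaw 110.49964715639283
long axis yaw 104.44985834419336
long axis yaw 110.2212273101724
long axis yaw 112.24001300258139
turn about tool z -0.002 shift in old axes [-0.1319 -0.0784  0.1511] in turned axes [-0.1317 -0.0787  0.1511] tilt [-0.0005 -0.0007]
```

```bash
python3 -m handwheel '[[0,0,0,-0.0264,-0.0157,0.03,-1],[0,0,0,-0.0264,-0.0157,0.03,-1],[0,0,0,-0.0264,-0.0157,0.03,-1],[0,0,0,-0.0264,-0.0157,0.03,-1],[0,0,0,-0.0264,-0.0157,0.03,-1],[0,0,0,0,0,0,-1],[0,0,0,0,0,0,-1]]' 45
python3 - <<'E'
from h import *
goto([422.4,55.9,214],90)
E
```

```text
time_s: 17.1
tool_pos: [423.0, 57.5, 301.8]
tool_rot: [0.707, 0.707, 0.001, 0.0]
wrist_force: [-0.0, 0.1, 0.7]
finger_gap: 88.3
finger_force: 0.0
turn about tool z -0.001 shift in old axes [-0.0016 -0.0007  0.0878] in turned axes [-0.0016 -0.0007  0.0878] tilt [0.0012 0.0007]
```

```bash
python3 -m handwheel '[[0,0,0,-0.0015,-0.0007,0.02,-1],[0,0,0,0,0,0.03,-1],[0,0,0,0,0,0.024,-1],[0,0,0,0,0,0.014,-1],[0,0,0,0,0,0,-1],[0,0,0,0,0,0,1],[0,0,0,0,0,0,1],[0,0,0,0,0,0,1],[0,0,0,0,0,0,1],[0,0,0,0,0,0,1]]' 45
```

```text
time_s: 18.35
tool_pos: [421.6, 55.7, 213.4]
tool_rot: [0.707, 0.707, 0.0, 0.0]
wrist_force: [0.0, -0.3, 3.9]
finger_gap: 49.1
finger_force: 45.0
```

```bash
python3 -m handwheel '[[0,0,0,0,0,-0.01,1],[0,0,0,0,0,-0.02,1],[0,0,0,0,0,-0.025,1],[0,0,0,0,0,-0.02,1],[0,0,0,0.0276,0.0235,0,1],[0,0,0,0.0276,0.0235,0,1],[0,0,0,0.0276,0.0235,0,1],[0,0,0,0.0276,0.0235,0,1],[0,0,0,0.0276,0.0235,0,1],[0,0,0,0.0276,0.0235,0,1],[0,0,-0.127,0.0276,0.0235,0,1],[0,0,0,0,0,0,1],[0,0,0,0,0,0,1],[0,0,0,0,0,0,1]]'
python3 - <<'E'
from h import *
goto([585.8,248.6,218.5],97.3)
E
```

```text
time_s: 20.1
tool_pos: [585.5, 247.6, 287.9]
tool_rot: [0.661, 0.75, -0.001, -0.0]
wrist_force: [-0.3, 0.4, -5.5]
finger_gap: 48.8
finger_force: 45.0
turn about tool z -0.002 shift in old axes [0.0011 0.0005 0.0694] in turned axes [0.0011 0.0005 0.0694] tilt [-0.0013 -0.0015]
```

```bash
python3 -m handwheel '[[0,0,0,0.001,0,0.02,1],[0,0,0,0,0,0.025,1],[0,0,0,0,0,0.015,1],[0,0,0,0,0,0.006,1],[0,0,0,0,0,0.0025,1],[0,0,0,0,0,0,1],[0,0,0,0,0,0.001,1],[0,0,0,0,0,0,1]]'
```

```text
time_s: 21.1
tool_pos: [586.0, 249.9, 219.0]
tool_rot: [0.661, 0.75, 0.0, 0.0]
wrist_force: [0.6, -0.3, -5.8]
finger_gap: 48.5
finger_force: 45.0
```

```bash
python3 -m handwheel '[[0,0,0,0,0,0.0015,1],[0,0,0,0,0,0,0.4],[0,0,0,0,0,0,0],[0,0,0,0,0,0,-1],[0,0,0,0,0,0,-1],[0,0,0,0,0,0,-1],[0,0,0,0,0,0,-1],[0,0,0,0,0,-0.02,-1],[0,0,0,0,0,-0.04,-1],[0,0,0,0,0,-0.03,-1],[0,0,0,-0.008,-0.0325,0,-1],[0,0,0,-0.008,-0.0325,0,-1],[0,0,0,-0.008,-0.0325,0,-1],[0,0,0,-0.008,-0.0325,0,-1],[0,0,0,-0.008,-0.0325,0,-1],[0,0,-0.115,0,0,0,-1],[0,0,-0.115,0,0,0,-1],[0,0,0,0,0,0,-1],[0,0,0,0,0,0,-1]]' 30
python3 - <<'E'
from h import *
goto([430,190,183],110.5)
m=manip.camera_model("top");print(proj(m,[430,190,56]))
im=manip.snapshot("wrist"); cv2.imwrite("pics/w5.png",im[:,:,::-1])
E
```

```text
time_s: 23.48
tool_pos: [430.0, 189.7, 307.8]
tool_rot: [0.571, 0.821, 0.0, 0.0]
wrist_force: [-0.7, -0.6, -0.1]
finger_gap: 88.7
finger_force: 0.0
turn about tool z -0.003 shift in old axes [0.0002 0.     0.1248] in turned axes [0.0002 0.     0.1248] tilt [0.0009 0.0002]
[[254.89750546 218.50338805]]
```

View pics/w5.png

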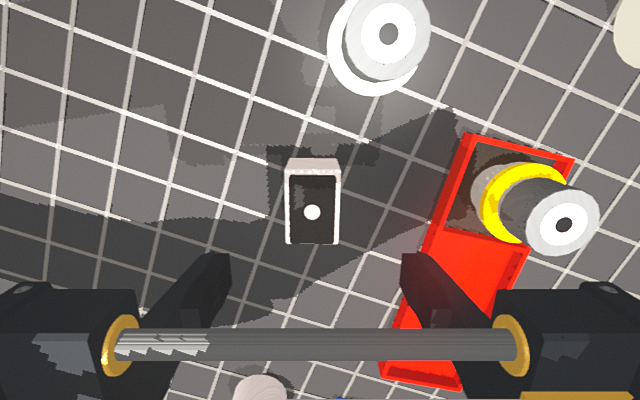

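The pod is square between the fingers (dot at 312,212), and the yellow chuck stands in its black cell.

```bash
python3 -m handwheel '[[0,0,0,0,0,0.03,-1],[0,0,0,0,0,0.04,-1],[0,0,0,0,0,0.036,-1],[0,0,0,0,0,0.018,-1],[0,0,0,0,0,0,-1],[0,0,0,0,0,0,1],[0,0,0,0,0,0,1],[0,0,0,0,0,0,1],[0,0,0,0,0,0,1],[0,0,0,0,0,0,1],[0,0,0,0,0,0,1],[0,0,0,0,0,0,1]]' 30
python3 - <<'E'
from h import *
goto([596,-78.3,250],99.8); print(manip.get_state()["tool_pos"])
E
```

```text
time_s: 25.02
tool_pos: [429.7, 189.5, 183.3]
tool_rot: [0.57, 0.821, -0.0, 0.0]
wrist_force: [-1.9, -2.0, 5.1]
finger_gap: 43.7
finger_force: 30.0
turn about tool z 0.186 shift in old axes [-0.3091  0.0624 -0.0666] in turned axes [-0.2922  0.1183 -0.0666] tilt [-0.0003 -0.0006]
[429.65156934 189.49796973 183.32256195]
```

```bash
python3 -m handwheel '[[0,0,0,0,0,-0.01,1],[0,0,0,0,0,-0.025,1],[0,0,0,0,0,-0.03,1],[0,0,0,0,0,-0.015,1],[0,0,0.093,0,0,0,1],[0,0,0.093,0,0,0,1],[0,0,0,-0.0365,0.0148,0,1],[0,0,0,-0.0365,0.0148,0,1],[0,0,0,-0.0365,0.0148,0,1],[0,0,0,-0.0365,0.0148,0,1],[0,0,0,-0.0365,0.0148,0,1],[0,0,0,-0.0365,0.0148,0,1],[0,0,0,-0.0365,0.0148,0,1],[0,0,0,-0.0365,0.0148,0,1],[0,0,0,0,0,0,1],[0,0,0,0,0,0,1],[0,0,0,0,0,0,1]]'
python3 - <<'E'
from h import *
goto([596,-78.3,188.5],99.8)
im=manip.snapshot("wrist"); cv2.imwrite("pics/w6.png",im[:,:,::-1])
E
```

```text
time_s: 27.15
tool_pos: [595.6, -76.7, 263.1]
tool_rot: [0.644, 0.765, 0.0, -0.001]
wrist_force: [0.0, 1.1, -1.9]
finger_gap: 43.9
finger_force: 30.0
turn about tool z 0.001 shift in old axes [-0.0017  0.0002  0.0746] in turned axes [-0.0017  0.0002  0.0746] tilt [-0.0007  0.0007]
```

View pics/w6.png

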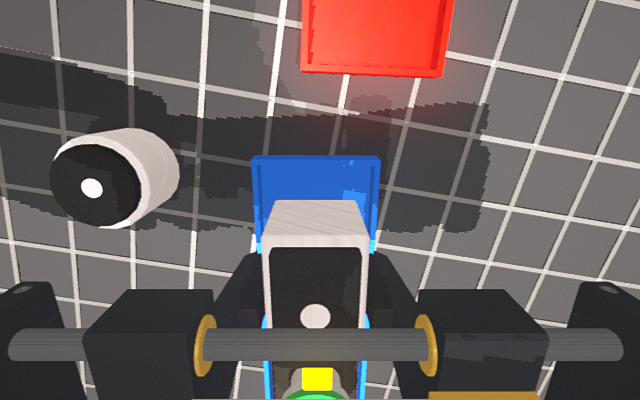

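The pod is square over the end cell, whose outer wall shows at row 158. Lowering it.

```bash
python3 -m handwheel '[[0,0,0,-0.0015,0,0.02,1],[0,0,0,0,0,0.028,1],[0,0,0,0,0,0.018,1],[0,0,0,0,0,0.006,1],[0,0,0,0,0,0.002,1],[0,0,0,0,0,0,1],[0,0,0,0,0,0.001,1],[0,0,0,0,0,0,1]]'
```

```text
time_s: 28.2
tool_pos: [596.4, -79.6, 188.6]
tool_rot: [0.644, 0.765, 0.0, 0.0]
wrist_force: [0.4, 1.2, -1.8]
finger_gap: 43.7
finger_force: 30.0
```

```bash
python3 -m handwheel '[[0,0,0,0,0,0.0012,1],[0,0,0,0,0,0,0.4],[0,0,0,0,0,0,0],[0,0,0,0,0,0,-1],[0,0,0,0,0,0,-1],[0,0,0,0,0,0,-1],[0,0,0,0,0,0,-1],[0,0,0,0,0,-0.02,-1],[0,0,0,0,0,-0.05,-1],[0,0,0,0,0,-0.04,-1],[0,0,0,0.0071,-0.0271,0,-1],[0,0,0,0.0071,-0.0271,0,-1],[0,0,0,0.0071,-0.0271,0,-1],[0,0,0,0.0071,-0.0271,0,-1],[0,0,0.0436,0.0071,-0.0271,0,-1],[0,0,0,0,0,0,-1],[0,0,0,0,0,0,-1],[0,0,0,0,0,0,-1]]'
python3 - <<'E'
from h import *
goto([457,-67.6,183],97.3)
m=manip.camera_model("wrist"); im=manip.snapshot("wrist"); cv2.imwrite("pics/w7.png",im[:,:,::-1]); print(proj(m,[457,-67.6,56]))
E
```

```text
time_s: 30.45
tool_pos: [457.8, -67.5, 297.4]
tool_rot: [0.661, 0.751, 0.001, 0.001]
wrist_force: [0.1, 0.1, -0.3]
finger_gap: 88.2
finger_force: 0.0
turn about tool z -0.0 shift in old axes [ 0.     -0.001   0.1144] in turned axes [ 0.     -0.001   0.1144] tilt [0.0015 0.0001]
[[312.40312369 217.91610382]]
```

View pics/w7.png

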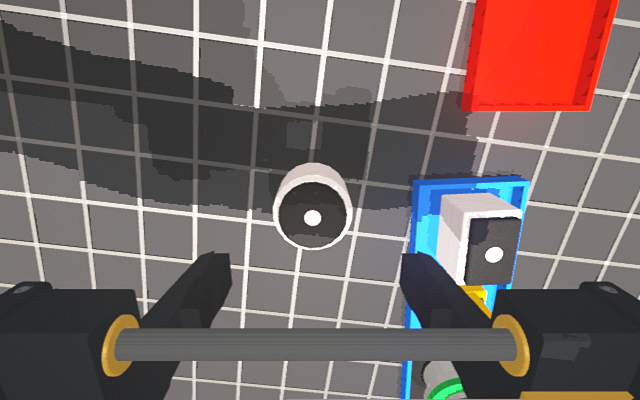

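The dot at (312,217) matches the prediction of (312,218), and the rect pod sits in its cell. Grasping the round pod.

```bash
python3 -m handwheel '[[0,0,0,0,-0.001,0.03,-1],[0,0,0,0,0,0.04,-1],[0,0,0,0,0,0.03,-1],[0,0,0,0,0,0.0145,-1],[0,0,0,0,0,0,-1],[0,0,0,0,0,0,1],[0,0,0,0,0,0,1],[0,0,0,0,0,0,1],[0,0,0,0,0,0,1],[0,0,0,0,0,0,1]]' 30
python3 - <<'E'
from h import *
goto([597,161.3,250],97.3); print(manip.get_state()["tool_pos"])
E
```

```text
time_s: 31.75
tool_pos: [456.1, -67.8, 183.2]
tool_rot: [0.661, 0.751, 0.0, 0.001]
wrist_force: [-0.9, -0.0, 6.5]
finger_gap: 61.0
finger_force: 30.0
turn about tool z -0.001 shift in old axes [ 0.2093  0.1688 -0.0668] in turned axes [ 0.2093  0.169  -0.0668] tilt [ 0.001  -0.0005]
[456.07246022 -67.75724311 183.16370198]
```

```bash
python3 -m handwheel '[[0,0,0,0,0,-0.01,1],[0,0,0,0,0,-0.025,1],[0,0,0,0,0,-0.03,1],[0,0,0,0,0,-0.015,1],[0,0,0,0.0202,0.0282,0,1],[0,0,0,0.0202,0.0282,0,1],[0,0,0,0.0202,0.0282,0,1],[0,0,0,0.0202,0.0282,0,1],[0,0,0,0.0202,0.0282,0,1],[0,0,0,0.0202,0.0282,0,1],[0,0,0,0,0,0,1],[0,0,0,0,0,0,1],[0,0,0,0,0,0,1]]'
python3 - <<'E'
from h import *
goto([608.2,74,188.5],97.3)
im=manip.snapshot("wrist"); cv2.imwrite("pics/w8.png",im[:,:,::-1])
E
```

```text
time_s: 33.38
tool_pos: [607.6, 72.8, 262.2]
tool_rot: [0.661, 0.75, -0.001, -0.0]
wrist_force: [0.3, 0.1, -1.8]
finger_gap: 61.1
finger_force: 30.0
turn about tool z -0.002 shift in old axes [0.0012 0.0009 0.0737] in turned axes [0.0012 0.0009 0.0737] tilt [-0.0013 -0.0011]
```

View pics/w8.png

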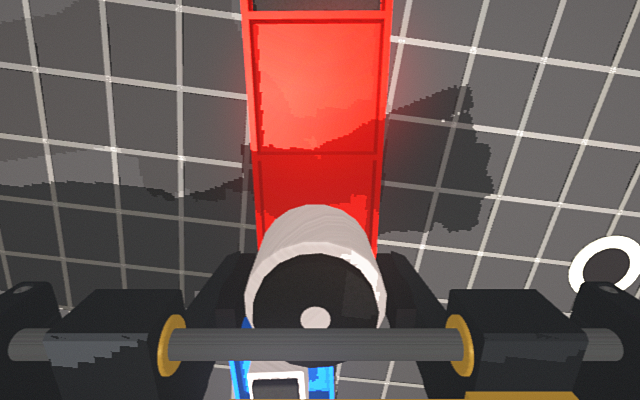

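The round pod is centred on the last cell of the red tray (divider at row 154). Lowering it.

```bash
python3 -m handwheel '[[0,0,0,0.001,0.0005,0.02,1],[0,0,0,0,0,0.028,1],[0,0,0,0,0,0.017,1],[0,0,0,0,0,0.006,1],[0,0,0,0,0,0.002,1],[0,0,0,0,0,0,1],[0,0,0,0,0,0.001,1],[0,0,0,0,0,0,1]]'
```

```text
time_s: 34.42
tool_pos: [608.7, 75.0, 188.9]
tool_rot: [0.661, 0.751, 0.0, 0.0]
wrist_force: [0.3, -0.4, -3.2]
finger_gap: 61.5
finger_force: 30.0
```

Release, lift clear, and back off towards the robot for a final check.

```bash
python3 -m handwheel '[[0,0,0,0,0,0.0015,1],[0,0,0,0,0,0,0.2],[0,0,0,0,0,0,-0.4],[0,0,0,0,0,0,-1],[0,0,0,0,0,0,-1],[0,0,0,0,0,0,-1],[0,0,0,0,0,-0.02,-1],[0,0,0,0,0,-0.05,-1],[0,0,0,0,0,-0.06,-1],[0,0,0,0,-0.03,-0.05,-1],[0,0,0,0,-0.04,-0.04,-1],[0,0,0,0,-0.04,0,-1],[0,0,0,0,-0.04,0,-1],[0,0,0,0,0,0,-1],[0,0,0,0,0,0,-1],[0,0,0,0,0,0,-1]]'
python3 - <<'E'
from h import *
im=manip.snapshot("scene"); cv2.imwrite("pics/s9.png",cv2.resize(im[120:340,150:470,::-1],None,fx=2.5,fy=2.5,interpolation=cv2.INTER_CUBIC))
m=manip.camera_model("scene")
for n,p in dict(green=(626,-251.7,88),stop=(611,-165,64),rect=(596,-78.3,60),yellow=(585.8,248.6,88),round=(608.2,74,60),white=(430,315.8,84)).items(): print(n,((proj(m,p)[0]-[150,120])*2.5).round())
E
```

```text
time_s: 36.42
tool_pos: [460.7, 56.3, 407.4]
tool_rot: [0.661, 0.751, 0.001, 0.0]
wrist_force: [-0.3, -0.4, 0.1]
finger_gap: 88.1
finger_force: 0.0
green [186. 194.]
stop [253. 226.]
rect [319. 247.]
yellow [572. 342.]
round [423. 306.]
white [679. 271.]
```

View pics/s9.png

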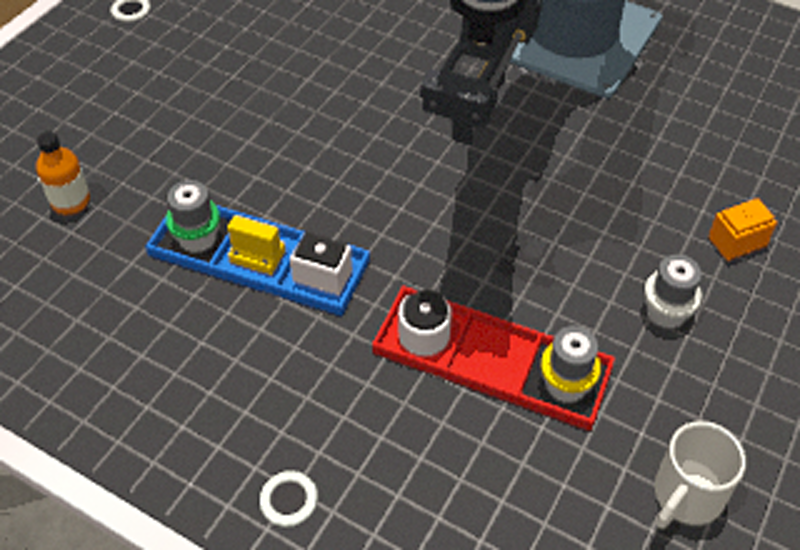

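All five parts stand upright in their cells, each within a few pixels of where it was predicted. The white chuck, bottle, mug and orange look-alike stand where they were.

```bash
python3 -c "from bench import manip; print(manip.job_done())"
```

```text
the job is handed in; nothing more can be done
None
```

I set all five parts upright in their cells and handed the job in after about 36 s of robot time; no verdict came back, but the last picture shows every part in place and the white-ringed chuck, bottle and mug apparently where they started.

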